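# Find the soft rubber plug and seat it in the damp box's vent

### The job

Close the open vent slot in the damp box's lid: of the three like rubber plugs one is still soft; find it by squeezing them gently between the fingers and, keeping it squeezed, press it into the slot until its shoulders rest on the lid, then let go. Leave the two that have gone hard standing where they are. Do not squeeze a plug or press on the box with more than about 30 N, and do not push the other things about.

Things in the scene. Friction and masses are not known exactly. Their poses are not given: they have to be found in the camera images.
- slot (a point): Vent slot in the lid of the grey, fixed damp box (220 x 160 mm, 82 mm high, flat white lid 22 mm thick). The point is the centre of the slot's mouth, on the lid's top face; z points up. The slot runs right through the lid into the empty box; it is 43 mm long along the point's x axis and 32 mm wide along its y axis, with a 1 mm chamfer.
- plug_1_centre (a point): Centre, half-way up the 46 mm, of one of three like red-brown rubber plugs (110 g) standing on the table; z up. Tongue (lower 20 mm): 40 mm long in x. Head (upper 26 mm): 56 mm long in x, so a shoulder overhangs 8 mm at each end. Both are 38 mm wide in y, the way to squeeze it. Grip the head only, finger ends above the shoulders. Fully home in the slot this point is 3 mm above the lid.
- plug_1: The same plug; origin under its centre, same axes. One plug is soft, two hard; which is which changes at each start, whatever the name. The sides give as a whole, top and bottom together. Soft: both sides yield evenly, about 0.8 mm of width per N of grip, to a stop at 27 mm; at 10 N it is 30 mm wide and passes the slot; it springs back when let go. Hard: yields under 3 mm at 30 N.
- plug_2_centre (a point): Centre, half-way up the 46 mm, of one of three like red-brown rubber plugs (110 g) standing on the table; z up. Tongue (lower 20 mm): 40 mm long in x. Head (upper 26 mm): 56 mm long in x, so a shoulder overhangs 8 mm at each end. Both are 38 mm wide in y, the way to squeeze it. Grip the head only, finger ends above the shoulders. Fully home in the slot this point is 3 mm above the lid.
- plug_2: The same plug; origin under its centre, same axes. One plug is soft, two hard; which is which changes at each start, whatever the name. The sides give as a whole, top and bottom together. Soft: both sides yield evenly, about 0.8 mm of width per N of grip, to a stop at 27 mm; at 10 N it is 30 mm wide and passes the slot; it springs back when let go. Hard: yields under 3 mm at 30 N.
- plug_3_centre (a point): Centre, half-way up the 46 mm, of one of three like red-brown rubber plugs (110 g) standing on the table; z up. Tongue (lower 20 mm): 40 mm long in x. Head (upper 26 mm): 56 mm long in x, so a shoulder overhangs 8 mm at each end. Both are 38 mm wide in y, the way to squeeze it. Grip the head only, finger ends above the shoulders. Fully home in the slot this point is 3 mm above the lid.
- plug_3: The same plug; origin under its centre, same axes. One plug is soft, two hard; which is which changes at each start, whatever the name. The sides give as a whole, top and bottom together. Soft: both sides yield evenly, about 0.8 mm of width per N of grip, to a stop at 27 mm; at 10 N it is 30 mm wide and passes the slot; it springs back when let go. Hard: yields under 3 mm at 30 N.
- hex_vase: Six-sided brown clay vase, 84 mm across, 110 mm high, a bystander; origin under its centre.
- tub: White round plastic tub, 100 mm across, 70 mm high, a bystander; origin under its centre.
- spray: White bottle with a blue cap, 60 mm across, 160 mm high, a bystander; origin under its centre.
- damp_box: The damp box itself, fixed; origin under its centre on the table, so 82 mm below the slot's point; same axes as the slot.
Mind the look-alikes: they are no part of the job. What is shaped like the plug_3 but pink or yellow is not meant.

How it is judged (in metres and radians):
At the end, for the whole second after the job is handed in: One plug (only the soft one can go in) sits in the slot: its centre within 5 mm of the slot's centre along the slot and across it, not more than 6.5 mm above the lid's top face (fully home is 3 mm above), upright within 0.12 rad. The other two stand upright within 25 mm of where they were (((x of plug_1_centre in the frame of slot between -0.005 and 0.005 m and y of plug_1_centre in the frame of slot between -0.005 and 0.005 m and z of plug_1_centre in the frame of slot between -0.002 and 0.0065 m and angle between plug_1_centre's own z axis and vertical below 0.12 rad and distance of each of plug_2_centre, plug_3_centre from where it was at the start of the episode below 0.025 m and angle between each of plug_2_centre, plug_3_centre's own z axis and vertical below 0.15 rad) or (x of plug_2_centre in the frame of slot between -0.005 and 0.005 m and y of plug_2_centre in the frame of slot between -0.005 and 0.005 m and z of plug_2_centre in the frame of slot between -0.002 and 0.0065 m and angle between plug_2_centre's own z axis and vertical below 0.12 rad and distance of each of plug_1_centre, plug_3_centre from where it was at the start of the episode below 0.025 m and angle between each of plug_1_centre, plug_3_centre's own z axis and vertical below 0.15 rad) or (x of plug_3_centre in the frame of slot between -0.005 and 0.005 m and y of plug_3_centre in the frame of slot between -0.005 and 0.005 m and z of plug_3_centre in the frame of slot between -0.002 and 0.0065 m and angle between plug_3_centre's own z axis and vertical below 0.12 rad and distance of each of plug_1_centre, plug_2_centre from where it was at the start of the episode below 0.025 m and angle between each of plug_1_centre, plug_2_centre's own z axis and vertical below 0.15 rad))); the robot touches nothing.
It fails at once if the vase, the tub or the bottle is pushed more than 20 mm from its place (distance of any of hex_vase, tub, spray from where it was at the start of the episode above 0.02 m).
It fails at once if a plug is squeezed with more than 40 N on each side (contact force between the fingers and plug_1 above 80 N or contact force between the fingers and plug_2 above 80 N or contact force between the fingers and plug_3 above 80 N).
It fails at once if something presses on the box with more than 40 N (contact force between damp_box and anything else above 40 N).
It also fails if it takes over 51 s, if anything falls off the work surface, if the arm or the gripper's body presses on something with over 40 N, if the wrist force passes 120 N, or if a joint passes its speed limit or range.

### The arm

A 6-joint arm with a two-finger parallel gripper is mounted at the origin on the work surface. World frame = base frame: x ahead of the robot, y to its left, z up, the work surface at z = 0. Lengths are in mm, angles in rad, forces in N, time in s.
With the tool pointing down it reaches from about 350 to 850 mm from the base axis. Payload 8.1 kg.
Tool frame: the origin (TCP) lies at the very end of the fingers, on their centre line; the grasp point (between the pads) lies 19 mm behind it (hold_point_z is the distance from the TCP to the grasp point, in mm); z points along the fingers, y is the line along which they close (so a half turn about z gives the same grasp; the last joint's range is limited). The gripper opens to 85 mm and grips with 20 to 120 N. Pads are 22 mm wide; open, the fingers measure 114 mm over their backs; the gripper's body (76 mm by 85 mm) begins 54 mm behind the grasp point. The pads swing forward as they close: fully open they stand 13 mm farther back than shut.
Start: joints at [1.092, 0.13, 1.488, -0, 1.523, -0.085], TCP at [230.2, 554.088, 231.292] pointing down, gripper open.
Joint ranges: [-2.96, 2.96], [-0.89, 2.26], [0.02, 2.5], [-1.34, 4.48], [0, 2.73], [-2.66, 2.66]. Speed limits (rad/s): [2.39, 2.39, 2.79, 3.14, 3.14, 3.14].

### API

Orientations are given as a 3x3 rotation matrix whose columns are the frame's x, y, z axes.
In Python, from plant import * gives the robot as it stands.
- The arm moves only by the tool arm_command, never from a script. Its argument "steps" is a list of rows, each an object of numbers: "gripper": the opening in per cent of the stroke, from 0 (shut) to 100 (fully open); "dx", "dy", "dz": the shift along the world's x, y, z in m; "ax", "ay", "az": the turn, a rotation vector about the world's x, y, z in rad. In form: [{"gripper": .., "dx": .., "dy": .., "dz": .., "ax": .., "ay": .., "az": ..}, ...]. A call has exactly 5 rows; each row shifts and turns the commanded pose from where the row before left it; what a row does not reach is not made up. A row lasts 1/12 s, in which the tool goes at most 41.7 mm and 7.16 degrees, less where a joint would pass 70% of its speed; a pose out of reach is approached as far as the arm can. A call is refused whole if a number of a shift passes 0.0417 or a number of a turn 0.125, either way. A call with a gripper value outside its range is refused whole. The fingers move at their own pace and stop on an object; the grip force is fixed at half the most. Time passes only in rows, so rows that do not move let the fingers close, or fill a call up. It gives the time, the measured TCP pose, the force, the opening and the grip force at its end, in the units of the state.
- get_state(): the state, without advancing time (a new reading comes with each control period).
- snapshot(name): name is "scene" or "top" or "wrist"; returns a dict with "img" (420x560x3 uint8, blue, green, red), "K" (3x3 intrinsics, pixels), "eye" and "attitude" of the camera in the world. Camera axes: x right, y up, looking along -z (the intrinsics and any distortion apply to the point x, -y, -z); pixel columns grow to the right and rows downward; lengths in mm; the calibration is good to about 2 mm. A picture is of the moment at which its call begins. There is no depth.
- sign_off(): hands the job in; it is judged then, once.
Trained networks look in the newest picture that a camera, given by its name, has taken for a name from the list of things; names that differ only in an ending like _2 or _b are one class to them, and where a whole thing is asked for, a point or a joint stands for the part that bears it (a point fixed in the world has none). Each returns a list of dicts, best first, with "conf" (0 to 1); they miss things now and then, are a little off and sometimes report something else, mostly with a low value. They report only what shows in the picture. A call takes as long as a camera call. They do not tell look-alikes from the thing itself.
- boxes_of(camera, name): "bbox" ([centre column, centre row, width, height] in pixels, round what is visible of it).
- cut_out(camera, name): "pixels" (420x560 bool, what is visible of it) and "bbox" ([centre column, centre row, width, height] in pixels, round what is visible of it).
The state is a dict: "time": time; "qpos": joint angles; "joint_velocities": joint speeds; "joint_torque": joint torques, N m; "position": TCP position; "tool_rot": TCP orientation; "wrist_force": force on the tool from outside, world axes, zero at the start; "ft_torque": the same for the moment, N m; "finger_gap": opening from 0.0 (shut) to 1.0 (fully open); "finger_force": force on a finger pad.
Only numpy, scipy, OpenCV 4.12 (cv2) and the standard library are available. Lean on these libraries where they do the work, as an engineer would, in place of code of your own. Each camera call takes 0.05 s, during which the arm holds its last target. There are 200 camera calls.

## Working session

There is one attempt and no reset: what is moved stays moved. The work goes in short steps, Python scripts to look and compute and a tool call to move; the robot and the scene stay as the last step left them, time stands still between calls to the robot, and variables do not carry over. Pictures are saved under pics/ and viewed, at most 10 in all, crops included, and the job is handed in when it is done.

Besides the shell and the picture viewer there is one more tool, called after ">>>" in YAML: its name, and indented under it one key for each argument. arm_command: Moves the arm, as the interface text tells. Its arguments: {"type":"object","properties":{"steps":{"type":"array"}},"required":["steps"]}

```bash
mkdir -p pics; ls; cat > h.py <<'E'
from plant import *
import numpy as np, cv2
def proj_ray(s,u,v):
    K=np.array(s["K"]);d=np.linalg.inv(K)@[u,v,1];d=np.array([d[0],-d[1],-d[2]])
    return np.array(s["eye"]),np.array(s["attitude"])@d
def at_z(s,u,v,z):
    e,d=proj_ray(s,u,v);return e+d*(z-e[2])/d[2]
E
python3 - <<'E'
from h import *
st=get_state();print({k:np.round(v,3).tolist() for k,v in st.items()})
for c in["scene","top"]:
    s=snapshot(c);cv2.imwrite(f"pics/{c}0.png",s["img"]);print(c,s["eye"],s.keys())
    for n in["plug_1","damp_box","hex_vase","tub","spray"]:
        for b in boxes_of(c,n):print(c,n,np.round(b["bbox"]),round(b["conf"],2),np.round(at_z(s,*b["bbox"][:2],46 if n[0]=='p' else 82)))
E
```

```text
pics
{'time': 0.0, 'qpos': [1.092, 0.131, 1.489, 0.0, 1.523, -0.085], 'joint_velocities': [0.001, -0.001, 0.001, -0.0, -0.002, -0.0], 'joint_torque': [0.004, -56.934, -50.06, 0.0, 0.013, -0.0], 'position': [229.939, 553.58, 230.223], 'tool_rot': [[-0.923, 0.384, -0.001], [0.384, 0.923, -0.002], [0.0, -0.002, -1.0]], 'wrist_force': [0.303, 0.079, 0.638], 'ft_torque': [0.025, -0.0, -0.019], 'finger_force': 0.0, 'finger_gap': 0.999}
scene [1467.98560804 -106.5784345   771.0072514 ] dict_keys(['img', 'K', 'eye', 'attitude'])
scene plug_1 [236. 238.  20.  29.] 0.94 [ 655. -127.   46.]
scene plug_1 [213. 208.  25.  28.] 0.84 [ 541. -179.   46.]
scene plug_1 [261. 213.  25.  28.] 0.84 [572. -67.  46.]
scene plug_1 [249. 190.  26.  26.] 0.83 [475. -89.  46.]
scene plug_1 [163. 218.  22.  26.] 0.76 [ 568. -295.   46.]
scene damp_box [370. 215.  98.  91.] 0.73 [647. 174.  82.]
scene hex_vase [284. 269.  41.  65.] 0.7 [796. -34.  82.]
scene hex_vase [165. 269.  50.  50.] 0.24 [ 773. -266.   82.]
scene hex_vase [260. 212.  22.  32.] 0.19 [613. -70.  82.]
scene tub [167. 272.  49.  51.] 0.89 [ 780. -264.   82.]
scene spray [361. 264.  34.  73.] 0.69 [795. 120.  82.]
top [500.35403757 -48.10004264 875.81864395] dict_keys(['img', 'K', 'eye', 'attitude'])
top plug_1 [335. 218.  22.  32.] 0.82 [ 624. -124.   46.]
top plug_1 [324. 312.  36.  34.] 0.74 [437. -95.  46.]
top plug_1 [306. 262.  26.  30.] 0.7 [535. -64.  46.]
top plug_1 [368. 271.  31.  38.] 0.63 [ 515. -184.   46.]
top plug_1 [430. 257.  32.  32.] 0.59 [ 541. -307.   46.]
top damp_box [185. 238.  94. 128.] 0.85 [585. 170.  82.]
top hex_vase [292. 148.  41.  58.] 0.93 [760. -39.  82.]
top tub [410. 164.  50.  49.] 0.9 [ 720. -270.   82.]
top tub [307. 260.  20.  27.] 0.51 [538. -64.  82.]
top spray [214. 139.  33.  46.] 0.67 [782. 116.  82.]
```

```bash
python3 - <<'E'
import cv2
a=cv2.imread("pics/top0.png")
c=cv2.resize(a[110:340,120:460],None,fx=2.35,fy=2.35,interpolation=cv2.INTER_CUBIC);cv2.imwrite("pics/topc.png",c)
E
```

```text
(no output)
```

View pics/topc.png

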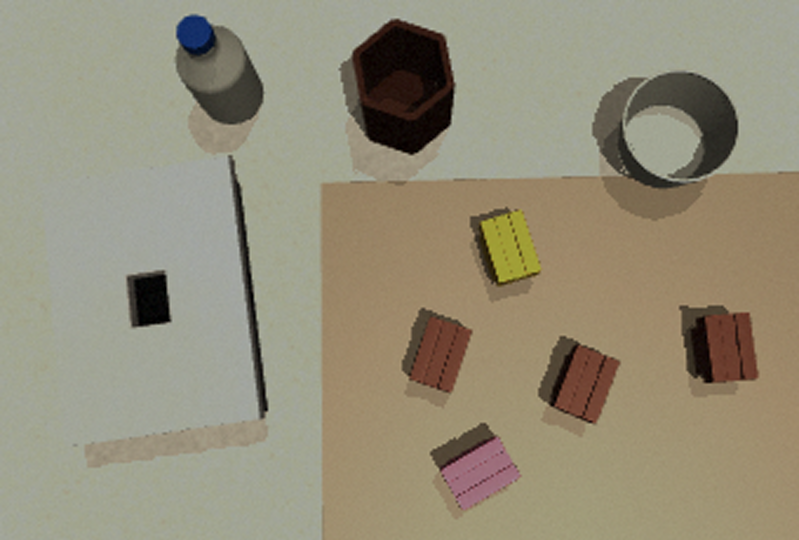

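The top crop shows three red-brown plugs at crop (440,353), (585,383) and (730,347), i.e. image (307,260), (369,273), (431,258). The candidates that could be mistaken for them are the yellow one at (337,215) and the pink one at (324,311), and I reject both by colour. The slot is the black opening at crop (150,298). The grooves run along each plug's long x axis.

```bash
cat > m.py <<'E'
from h import *
def quad(mask):
    c=max(cv2.findContours(mask.astype(np.uint8),cv2.RETR_EXTERNAL,cv2.CHAIN_APPROX_NONE)[0],key=cv2.contourArea)
    return c.reshape(-1,2).astype(float)
def rect(s,mask,z):
    c=quad(mask);w=np.array([at_z(s,u,v,z)[:2] for u,v in c])
    (x,y),(a,b),t=cv2.minAreaRect(w.astype(np.float32))
    if a<b:a,b,t=b,a,t+90
    t=(t+90)%180-90
    return np.round([x,y,a,b,t],1)
E
python3 - <<'E'
from m import *
s=snapshot("top");im=s["img"].astype(int)
hsv=cv2.cvtColor(s["img"],cv2.COLOR_BGR2HSV)
for u,v in[(307,260),(369,273),(431,258)]:
    print(s["img"][v,u],hsv[v,u])
    m=np.zeros(hsv.shape[:2],np.uint8)
    ref=hsv[v-2:v+3,u-2:u+3].reshape(-1,3)
    R=im[...,2]; m=((R>75)&(R-im[...,0]>35)&(hsv[...,1]>110)).astype(np.uint8)
    m=cv2.morphologyEx(m,cv2.MORPH_CLOSE,np.ones((3,3),np.uint8))
    w=np.zeros_like(m);w[v-25:v+25,u-25:u+25]=1
    print(rect(s,m*w,46))
m=(im.sum(2)<130).astype(np.uint8);w=np.zeros_like(m);w[215:260,165:200]=1
c=quad(m*w);print("slot",rect(s,m*w,82))
cv2.imwrite("pics/slot.png",cv2.resize(s["img"][205:270,155:220],None,fx=6,fy=6,interpolation=cv2.INTER_NEAREST))
E
```

```text
[ 50  63 109] [  7 138 109]
[538.5 -65.1  55.9  37.2 -19.7]
[ 49  69 114] [  9 145 114]
[ 512.  -187.2   55.8   37.4  -23.4]
[ 44  61 104] [  9 147 104]
[ 540.4 -309.1   56.2   37.9    3.9]
slot [585.8 172.6  39.3  26.4   7.1]
```

>>> arm_command:
  steps:
    - {"gripper": 100,"dx": 0.0237,"dy": -0.0254}
    - {"gripper": 100,"dx": 0.0237,"dy": -0.0254}
    - {"gripper": 100,"dx": 0.0237,"dy": -0.0254}
    - {"gripper": 100,"dx": 0.0237,"dy": -0.0254}
    - {"gripper": 100,"dx": 0.0237,"dy": -0.0254}

```text
schema error: expected keys gripper, dx, dy, dz, ax, ay, az
```

>>> arm_command:
  steps:
    - {"gripper": 100,"dx": 0.0237,"dy": -0.0254}
    - {"gripper": 100,"dx": 0.0237,"dy": -0.0254}
    - {"gripper": 100,"dx": 0.0237,"dy": -0.0254}
    - {"gripper": 100,"dx": 0.0237,"dy": -0.0254}
    - {"gripper": 100,"dx": 0.0237,"dy": -0.0254}

```text
schema error: expected keys gripper, dx, dy, dz, ax, ay, az
```

>>> arm_command:
  steps:
    - {"gripper": 100,"dx": 0.0237,"dy": -0.0254}
    - {"gripper": 100,"dx": 0.0237,"dy": -0.0254}
    - {"gripper": 100,"dx": 0.0237,"dy": -0.0254}
    - {"gripper": 100,"dx": 0.0237,"dy": -0.0254}
    - {"gripper": 100}

```text
schema error: expected keys gripper, dx, dy, dz, ax, ay, az
```

```bash
python3 - <<'E'
from m import *
s=snapshot("wrist");cv2.imwrite("pics/w1.png",s["img"]);print(s["eye"],np.round(s["attitude"],3),np.round(s["K"]),get_state()["position"])
E
```

```text
[153.10754564 586.51498145 373.52828126] [[ 0.385 -0.874 -0.298]
 [ 0.923  0.364  0.124]
 [ 0.    -0.322  0.947]] [[320.   0. 273.]
 [  0. 320. 208.]
 [  0.   0.   1.]] [230.18769565 554.08288804 231.31626461]
```

View pics/w1.png

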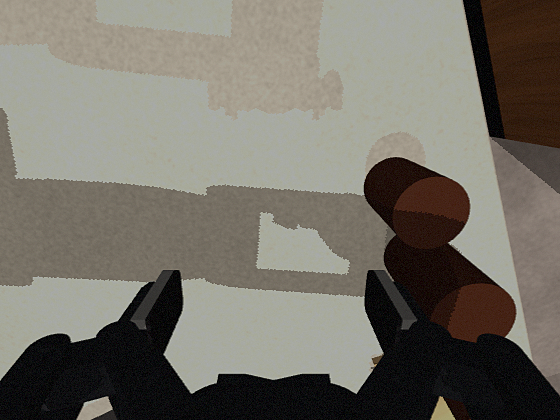

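The moves were refused because every key is required, so the arm is still at its start pose. The picture shows bare table, with the fingertips at (170,290) and (380,290).

>>> arm_command:
  steps:
    - {"gripper": 100,"dx": 0.0237,"dy": -0.0254,"dz": 0,"ax": 0,"ay": 0,"az": 0}
    - {"gripper": 100,"dx": 0.0237,"dy": -0.0254,"dz": 0,"ax": 0,"ay": 0,"az": 0}
    - {"gripper": 100,"dx": 0.0237,"dy": -0.0254,"dz": 0,"ax": 0,"ay": 0,"az": 0}
    - {"gripper": 100,"dx": 0.0237,"dy": -0.0254,"dz": 0,"ax": 0,"ay": 0,"az": 0}
    - {"gripper": 100,"dx": 0.0237,"dy": -0.0254,"dz": 0,"ax": 0,"ay": 0,"az": 0}

```text
time: 1.12
position: [349.5, 425.9, 231.5]
tool_rot: [[-0.924, 0.383, 0.0], [0.383, 0.924, 0.0], [-0.0, 0.0, -1.0]]
wrist_force: [0.6, 0.2, 0.2]
finger_gap: 1.002
finger_force: 0.0
```

>>> arm_command:
  steps:
    - {"gripper": 100,"dx": 0.0237,"dy": -0.0254,"dz": 0,"ax": 0,"ay": 0,"az": 0}
    - {"gripper": 100,"dx": 0.0237,"dy": -0.0254,"dz": 0,"ax": 0,"ay": 0,"az": 0}
    - {"gripper": 100,"dx": 0.0237,"dy": -0.0254,"dz": 0,"ax": 0,"ay": 0,"az": 0}
    - {"gripper": 100,"dx": 0.0237,"dy": -0.0254,"dz": 0,"ax": 0,"ay": 0,"az": 0}
    - {"gripper": 100,"dx": 0.0237,"dy": -0.0254,"dz": 0,"ax": 0,"ay": 0,"az": 0}

```text
time: 1.53
position: [468.2, 298.7, 231.5]
tool_rot: [[-0.923, 0.384, 0.0], [0.384, 0.923, 0.0], [-0.0, 0.0, -1.0]]
wrist_force: [-0.0, 0.6, 0.5]
finger_gap: 1.002
finger_force: 0.0
```

>>> arm_command:
  steps:
    - {"gripper": 100,"dx": 0.0237,"dy": -0.0254,"dz": 0,"ax": 0,"ay": 0,"az": 0}
    - {"gripper": 100,"dx": 0.0237,"dy": -0.0254,"dz": 0,"ax": 0,"ay": 0,"az": 0}
    - {"gripper": 100,"dx": 0.0237,"dy": -0.0254,"dz": 0,"ax": 0,"ay": 0,"az": 0}
    - {"gripper": 100,"dx": 0,"dy": 0,"dz": 0,"ax": 0,"ay": 0,"az": 0}
    - {"gripper": 100,"dx": 0,"dy": 0,"dz": 0,"ax": 0,"ay": 0,"az": 0}

```text
time: 1.95
position: [539.2, 222.3, 231.1]
tool_rot: [[-0.922, 0.387, -0.0], [0.387, 0.922, -0.0], [0.0, -0.0, -1.0]]
wrist_force: [-0.6, 0.7, -1.3]
finger_gap: 0.998
finger_force: 0.0
```

```bash
python3 - <<'E'
from m import *
s=snapshot("wrist");cv2.imwrite("pics/w2.png",s["img"]);st=get_state();print(s["eye"],st["position"],st["wrist_force"])
im=s["img"].astype(int)
def px(p):
    c=np.array(s["attitude"]).T@(np.array(p)-s["eye"]);q=np.array(s["K"])@[c[0],-c[1],-c[2]];return q[:2]/q[2]
print(px([585.8,172.6,82]))
E
```

```text
[462.27164201 255.02308615 373.31973103] [538.39518936 223.50491244 231.12204072] [-0.4719116   1.18037271 -0.08050058]
[245.42401376 251.46215601]
```

View pics/w2.png

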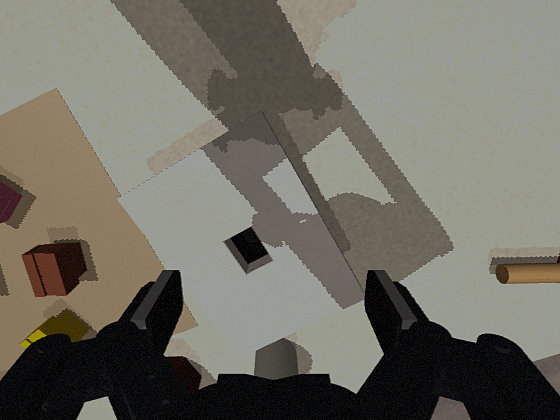

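The wrist picture shows the slot mouth at about (247,250). The projected estimate was (245,251), so they agree. Next I refine it.

```bash
python3 - <<'E'
from m import *
s=snapshot("wrist");g=cv2.cvtColor(s["img"],cv2.COLOR_BGR2GRAY).astype(int)
print(g[250,210:290:3].tolist());print(g[215:285:3,247].tolist())
for t in(60,80,95,110,125):
    m=(g<t).astype(np.uint8);w=np.zeros_like(m);w[218:282,212:282]=1
    print(t,rect(s,m*w,82),cv2.countNonZero(m*w))
E
```

```text
[153, 156, 156, 155, 154, 159, 78, 55, 61, 26, 4, 1, 10, 13, 9, 8, 5, 12, 23, 157, 156, 155, 155, 157, 155, 154, 158]
[155, 156, 155, 155, 160, 2, 14, 15, 5, 0, 4, 2, 0, 13, 0, 0, 0, 60, 83, 79, 159, 155, 155, 155]
60 [585.  175.7  41.2  31.1   7.1] 900
80 [585.6 175.6  42.5  33.    8. ] 1061
95 [585.7 175.6  42.7  32.9   7.4] 1240
110 [580.1 190.4  64.   50.  -81.5] 1975
125 [580.3 190.5  63.9  50.5 -81.8] 2010
```

>>> arm_command:
  steps:
    - {"gripper": 100,"dx": 0,"dy": -0.036,"dz": 0,"ax": 0,"ay": 0,"az": 0.01}
    - {"gripper": 100,"dx": 0,"dy": -0.036,"dz": 0,"ax": 0,"ay": 0,"az": 0.01}
    - {"gripper": 100,"dx": 0,"dy": -0.036,"dz": 0,"ax": 0,"ay": 0,"az": 0.01}
    - {"gripper": 100,"dx": 0,"dy": -0.036,"dz": 0,"ax": 0,"ay": 0,"az": 0.01}
    - {"gripper": 100,"dx": 0,"dy": -0.036,"dz": 0,"ax": 0,"ay": 0,"az": 0.01}

```text
time: 2.47
position: [537.6, 44.2, 231.5]
tool_rot: [[-0.943, 0.334, 0.0], [0.334, 0.943, 0.0], [-0.0, 0.0, -1.0]]
wrist_force: [-0.0, 0.9, -0.3]
finger_gap: 1.002
finger_force: 0.0
```

>>> arm_command:
  steps:
    - {"gripper": 100,"dx": 0,"dy": -0.036,"dz": 0,"ax": 0,"ay": 0,"az": 0}
    - {"gripper": 100,"dx": 0,"dy": -0.036,"dz": 0,"ax": 0,"ay": 0,"az": 0}
    - {"gripper": 100,"dx": 0,"dy": -0.037,"dz": 0,"ax": 0,"ay": 0,"az": 0}
    - {"gripper": 100,"dx": 0,"dy": 0,"dz": 0,"ax": 0,"ay": 0,"az": 0}
    - {"gripper": 100,"dx": 0,"dy": 0,"dz": 0,"ax": 0,"ay": 0,"az": 0}

```text
time: 2.88
position: [538.0, -65.4, 231.4]
tool_rot: [[-0.941, 0.339, 0.0], [0.339, 0.941, 0.0], [-0.0, 0.0, -1.0]]
wrist_force: [0.6, 0.2, -0.1]
finger_gap: 1.002
finger_force: 0.0
```

```bash
python3 - <<'E'
from m import *
s=snapshot("wrist");cv2.imwrite("pics/w3.png",s["img"]);st=get_state();print(st["position"],np.round(st["tool_rot"],3).tolist())
def px(p):
    c=np.array(s["attitude"]).T@(np.array(p)-s["eye"]);q=np.array(s["K"])@[c[0],-c[1],-c[2]];return q[:2]/q[2]
im=s["img"].copy()
for x,y in[(538.5,-65.1),(512,-187.2),(540.4,-309.1)]:
    print(px([x,y,46]))
E
```

```text
[538.14267265 -64.16427537 231.37645898] [[-0.941, 0.337, 0.0], [0.337, 0.941, 0.001], [0.0, 0.001, -1.0]]
[273.30938451 182.71152758]
[157.45641676 197.76495807]
[ 72.09286312 255.06059929]
```

View pics/w3.png

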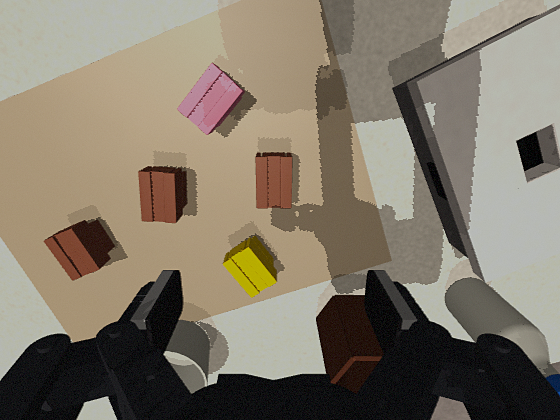

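Plug A is red-brown at (274,180), as projected, with B at (162,195) and C at (80,250). Yellow at (250,266) and pink at (211,98) are clear of the fingers. Descending on A.

>>> arm_command:
  steps:
    - {"gripper": 75,"dx": 0,"dy": 0,"dz": -0.038,"ax": 0,"ay": 0,"az": 0}
    - {"gripper": 75,"dx": 0,"dy": 0,"dz": -0.038,"ax": 0,"ay": 0,"az": 0}
    - {"gripper": 75,"dx": 0,"dy": 0,"dz": -0.038,"ax": 0,"ay": 0,"az": 0}
    - {"gripper": 75,"dx": 0,"dy": 0,"dz": -0.033,"ax": 0,"ay": 0,"az": 0}
    - {"gripper": 75,"dx": 0,"dy": 0,"dz": -0.03,"ax": 0,"ay": 0,"az": 0}

```text
time: 3.35
position: [537.4, -62.2, 52.0]
tool_rot: [[-0.943, 0.334, -0.001], [0.334, 0.943, 0.001], [0.002, 0.0, -1.0]]
wrist_force: [0.4, 0.3, -0.4]
finger_gap: 0.748
finger_force: 0.0
```

>>> arm_command:
  steps:
    - {"gripper": 60,"dx": 0,"dy": 0,"dz": -0.02,"ax": 0,"ay": 0,"az": 0}
    - {"gripper": 60,"dx": 0,"dy": 0,"dz": -0.01,"ax": 0,"ay": 0,"az": 0}
    - {"gripper": 60,"dx": 0,"dy": 0,"dz": 0,"ax": 0,"ay": 0,"az": 0}
    - {"gripper": 55,"dx": 0,"dy": 0,"dz": 0,"ax": 0,"ay": 0,"az": 0}
    - {"gripper": 50,"dx": 0,"dy": 0,"dz": 0,"ax": 0,"ay": 0,"az": 0}

```text
time: 3.77
position: [539.9, -64.6, 26.3]
tool_rot: [[-0.942, 0.336, 0.003], [0.336, 0.942, -0.001], [-0.003, 0.0, -1.0]]
wrist_force: [-0.4, 0.1, 0.3]
finger_gap: 0.499
finger_force: 0.0
```

>>> arm_command:
  steps:
    - {"gripper": 47,"dx": 0,"dy": 0,"dz": 0,"ax": 0,"ay": 0,"az": 0}
    - {"gripper": 46,"dx": 0,"dy": 0,"dz": 0,"ax": 0,"ay": 0,"az": 0}
    - {"gripper": 45,"dx": 0,"dy": 0,"dz": 0,"ax": 0,"ay": 0,"az": 0}
    - {"gripper": 45,"dx": 0,"dy": 0,"dz": 0,"ax": 0,"ay": 0,"az": 0}
    - {"gripper": 45,"dx": 0,"dy": 0,"dz": 0,"ax": 0,"ay": 0,"az": 0}

```text
time: 4.18
position: [538.5, -65.3, 24.7]
tool_rot: [[-0.941, 0.337, 0.001], [0.337, 0.941, -0.0], [-0.001, 0.0, -1.0]]
wrist_force: [-0.6, -0.4, -1.2]
finger_gap: 0.449
finger_force: 0.0
```

>>> arm_command:
  steps:
    - {"gripper": 44.5,"dx": 0,"dy": 0,"dz": 0,"ax": 0,"ay": 0,"az": 0}
    - {"gripper": 44,"dx": 0,"dy": 0,"dz": 0,"ax": 0,"ay": 0,"az": 0}
    - {"gripper": 43.5,"dx": 0,"dy": 0,"dz": 0,"ax": 0,"ay": 0,"az": 0}
    - {"gripper": 43,"dx": 0,"dy": 0,"dz": 0,"ax": 0,"ay": 0,"az": 0}
    - {"gripper": 43,"dx": 0,"dy": 0,"dz": 0,"ax": 0,"ay": 0,"az": 0}

```text
time: 4.6
position: [538.3, -65.2, 24.4]
tool_rot: [[-0.941, 0.337, 0.0], [0.337, 0.941, -0.0], [-0.0, -0.0, -1.0]]
wrist_force: [-0.6, -0.5, 2.6]
finger_gap: 0.43
finger_force: 1.4
```

>>> arm_command:
  steps:
    - {"gripper": 42.7,"dx": 0,"dy": 0,"dz": 0,"ax": 0,"ay": 0,"az": 0}
    - {"gripper": 42.4,"dx": 0,"dy": 0,"dz": 0,"ax": 0,"ay": 0,"az": 0}
    - {"gripper": 42.1,"dx": 0,"dy": 0,"dz": 0,"ax": 0,"ay": 0,"az": 0}
    - {"gripper": 41.8,"dx": 0,"dy": 0,"dz": 0,"ax": 0,"ay": 0,"az": 0}
    - {"gripper": 41.8,"dx": 0,"dy": 0,"dz": 0,"ax": 0,"ay": 0,"az": 0}

```text
time: 5.02
position: [538.4, -65.1, 24.5]
tool_rot: [[-0.942, 0.337, 0.0], [0.337, 0.942, -0.0], [-0.0, -0.0, -1.0]]
wrist_force: [-1.0, -0.6, 4.1]
finger_gap: 0.416
finger_force: 2.7
```

Plug A is the soft one: about 2.7 N at 35.4 mm. I squeeze further, to about 28.7 mm.

>>> arm_command:
  steps:
    - {"gripper": 40.5,"dx": 0,"dy": 0,"dz": 0,"ax": 0,"ay": 0,"az": 0}
    - {"gripper": 39.5,"dx": 0,"dy": 0,"dz": 0,"ax": 0,"ay": 0,"az": 0}
    - {"gripper": 38.5,"dx": 0,"dy": 0,"dz": 0,"ax": 0,"ay": 0,"az": 0}
    - {"gripper": 37.5,"dx": 0,"dy": 0,"dz": 0,"ax": 0,"ay": 0,"az": 0}
    - {"gripper": 37,"dx": 0,"dy": 0,"dz": 0,"ax": 0,"ay": 0,"az": 0}

```text
time: 5.43
position: [538.4, -65.1, 24.7]
tool_rot: [[-0.941, 0.337, 0.0], [0.337, 0.941, -0.0], [-0.0, 0.0, -1.0]]
wrist_force: [-2.7, -0.4, 8.3]
finger_gap: 0.372
finger_force: 7.3
```

>>> arm_command:
  steps:
    - {"gripper": 36,"dx": 0,"dy": 0,"dz": 0,"ax": 0,"ay": 0,"az": 0}
    - {"gripper": 35,"dx": 0,"dy": 0,"dz": 0,"ax": 0,"ay": 0,"az": 0}
    - {"gripper": 34.4,"dx": 0,"dy": 0,"dz": 0,"ax": 0,"ay": 0,"az": 0}
    - {"gripper": 34,"dx": 0,"dy": 0,"dz": 0,"ax": 0,"ay": 0,"az": 0}
    - {"gripper": 34,"dx": 0,"dy": 0,"dz": 0,"ax": 0,"ay": 0,"az": 0}

```text
time: 5.85
position: [538.5, -65.1, 25.0]
tool_rot: [[-0.942, 0.337, 0.0], [0.337, 0.942, -0.0], [-0.0, 0.0, -1.0]]
wrist_force: [-3.8, 0.7, 9.6]
finger_gap: 0.34
finger_force: 10.3
```

>>> arm_command:
  steps:
    - {"gripper": 33,"dx": 0,"dy": 0,"dz": 0.01,"ax": 0,"ay": 0,"az": 0}
    - {"gripper": 33,"dx": 0,"dy": 0,"dz": 0.025,"ax": 0,"ay": 0,"az": 0}
    - {"gripper": 33,"dx": 0,"dy": 0,"dz": 0.035,"ax": 0,"ay": 0,"az": 0}
    - {"gripper": 33,"dx": 0,"dy": 0,"dz": 0.035,"ax": 0,"ay": 0,"az": 0}
    - {"gripper": 33,"dx": 0,"dy": 0,"dz": 0.035,"ax": 0,"ay": 0,"az": 0}

```text
time: 6.27
position: [537.5, -64.8, 165.4]
tool_rot: [[-0.941, 0.337, -0.001], [0.337, 0.941, 0.001], [0.002, 0.0, -1.0]]
wrist_force: [0.6, -0.1, -1.0]
finger_gap: 0.328
finger_force: 11.0
```

>>> arm_command:
  steps:
    - {"gripper": 33,"dx": 0.006,"dy": 0.03,"dz": 0,"ax": 0,"ay": 0,"az": 0.059}
    - {"gripper": 33,"dx": 0.006,"dy": 0.03,"dz": 0,"ax": 0,"ay": 0,"az": 0.059}
    - {"gripper": 33,"dx": 0.006,"dy": 0.03,"dz": 0,"ax": 0,"ay": 0,"az": 0.059}
    - {"gripper": 33,"dx": 0.006,"dy": 0.03,"dz": 0,"ax": 0,"ay": 0,"az": 0.059}
    - {"gripper": 33,"dx": 0.006,"dy": 0.03,"dz": 0,"ax": 0,"ay": 0,"az": 0.059}

```text
time: 6.68
position: [568.1, 86.4, 164.4]
tool_rot: [[-0.999, 0.046, -0.0], [0.046, 0.999, 0.0], [0.0, 0.0, -1.0]]
wrist_force: [0.5, -0.7, -0.8]
finger_gap: 0.338
finger_force: 11.1
```

>>> arm_command:
  steps:
    - {"gripper": 33,"dx": 0.006,"dy": 0.03,"dz": 0,"ax": 0,"ay": 0,"az": 0.059}
    - {"gripper": 33,"dx": 0.006,"dy": 0.03,"dz": 0,"ax": 0,"ay": 0,"az": 0.059}
    - {"gripper": 33,"dx": 0.006,"dy": 0.03,"dz": 0,"ax": 0,"ay": 0,"az": 0.059}
    - {"gripper": 33,"dx": 0,"dy": 0,"dz": 0,"ax": 0,"ay": 0,"az": 0}
    - {"gripper": 33,"dx": 0,"dy": 0,"dz": 0,"ax": 0,"ay": 0,"az": 0}

```text
time: 7.1
position: [585.8, 176.6, 163.9]
tool_rot: [[-0.991, -0.131, -0.001], [-0.131, 0.991, -0.0], [0.001, 0.0, -1.0]]
wrist_force: [0.3, -0.1, -0.6]
finger_gap: 0.337
finger_force: 11.1
```

```bash
python3 - <<'E'
from m import *
s=snapshot("wrist");cv2.imwrite("pics/w4.png",s["img"]);st=get_state();print(st["position"],np.round(st["tool_rot"],3).tolist(),st["finger_force"])
E
```

```text
[585.82398913 175.35742763 163.87385569] [[-0.992, -0.129, -0.001], [-0.129, 0.992, -0.0], [0.001, -0.0, -1.0]] 11.067736744880676
```

View pics/w4.png

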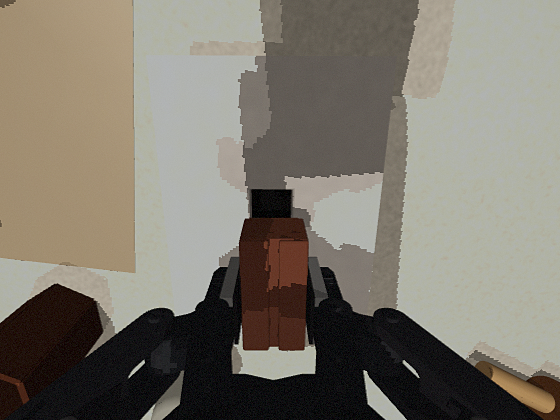

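Slot mouth is visible at columns 250–292, with its near edge at row 189. The plug's near edge is at row 218, columns 242–307. I'll turn these into offsets.

```bash
python3 - <<'E'
from m import *
s=snapshot("wrist");g=cv2.cvtColor(s["img"],cv2.COLOR_BGR2GRAY).astype(int);st=get_state()
R=np.array(st["tool_rot"]);P=np.array([586,175.5,0])
im=s["img"].astype(int)
print("row200",g[200,240:305].tolist());print("col271",g[180:232,271].tolist())
a=np.radians(7.4);X=np.array([np.cos(a),np.sin(a),0]);Y=np.array([-np.sin(a),np.cos(a),0])
def rel(u,v,z):
    p=at_z(s,u,v,z)-[*P[:2],0];return np.round([p@X,p@Y],1)
for r in(195,200,207):
    d=np.where(g[r,235:305]<70)[0]+235;print(r,d.min(),d.max(),"slot",rel(d.min()-.5,r,82),rel(d.max()+.5,r,82))
c=np.where(g[175:210,271]<70)[0]+175;print("near edge",c.min(),rel(271,c.min()-.5,82))
red=(im[...,2]-im[...,0]>18)
for r in(220,225,230,235,240):
    d=np.where(red[r,225:325])[0]+225;print(r,d.min(),d.max())
c=[np.where(red[200:250,u])[0].min()+200 for u in(250,262,274,286,298)];print("top rows",c)
zb=st["position"][2]-24.7
print("head bottom near edge",rel(274,np.median(c)-.5,zb+20),"tongue bottom",rel(274,np.median(c)-.5,zb))
E
```

```text
row200 [180, 178, 179, 178, 179, 177, 179, 179, 114, 121, 100, 83, 62, 10, 0, 17, 14, 3, 16, 12, 2, 8, 20, 4, 11, 16, 18, 3, 18, 18, 3, 17, 22, 14, 9, 15, 4, 0, 3, 7, 13, 8, 2, 7, 15, 18, 14, 16, 0, 15, 2, 12, 37, 87, 109, 152, 160, 163, 161, 163, 163, 162, 164, 163, 163]
col271 [93, 92, 91, 91, 94, 94, 94, 94, 97, 70, 7, 1, 3, 17, 7, 4, 11, 8, 19, 4, 17, 12, 20, 12, 19, 17, 13, 16, 3, 14, 0, 1, 0, 10, 5, 3, 1, 0, 32, 28, 33, 33, 32, 43, 43, 38, 32, 36, 34, 39, 46, 39]
195 252 293 slot [-17.  -15.4] [-17.   15.2]
200 252 292 slot [-13.2 -15.5] [-13.2  14.5]
207 252 294 slot [ -7.8 -15.6] [-7.7 16.1]
near edge 190 [-21.1  -1.2]
220 244 302
225 243 304
230 242 305
235 241 306
240 239 307
top rows [np.int64(218), np.int64(218), np.int64(218), np.int64(218), np.int64(201)]
head bottom near edge [-28.4   0.9] tongue bottom [-20.9   0.9]
```

>>> arm_command:
  steps:
    - {"gripper": 32.7,"dx": 0.0006,"dy": -0.0002,"dz": -0.02,"ax": 0,"ay": 0,"az": 0}
    - {"gripper": 32.7,"dx": 0,"dy": 0,"dz": -0.02,"ax": 0,"ay": 0,"az": 0}
    - {"gripper": 32.7,"dx": 0,"dy": 0,"dz": -0.012,"ax": 0,"ay": 0,"az": 0}
    - {"gripper": 32.7,"dx": 0,"dy": 0,"dz": 0,"ax": 0,"ay": 0,"az": 0}
    - {"gripper": 32.7,"dx": 0,"dy": 0,"dz": 0,"ax": 0,"ay": 0,"az": 0}

```text
time: 7.62
position: [586.1, 173.7, 111.5]
tool_rot: [[-0.992, -0.127, -0.002], [-0.127, 0.992, -0.001], [0.002, -0.0, -1.0]]
wrist_force: [-1.0, 0.0, -0.6]
finger_gap: 0.335
finger_force: 11.4
```

>>> arm_command:
  steps:
    - {"gripper": 32.7,"dx": 0,"dy": 0,"dz": -0.002,"ax": 0,"ay": 0,"az": 0}
    - {"gripper": 32.7,"dx": 0,"dy": 0,"dz": -0.002,"ax": 0,"ay": 0,"az": 0}
    - {"gripper": 32.7,"dx": 0,"dy": 0,"dz": -0.0015,"ax": 0,"ay": 0,"az": 0}
    - {"gripper": 32.7,"dx": 0,"dy": 0,"dz": -0.001,"ax": 0,"ay": 0,"az": 0}
    - {"gripper": 32.7,"dx": 0,"dy": 0,"dz": 0,"ax": 0,"ay": 0,"az": 0}

```text
time: 8.03
position: [587.0, 174.7, 105.9]
tool_rot: [[-0.992, -0.128, 0.0], [-0.128, 0.992, 0.0], [-0.0, -0.0, -1.0]]
wrist_force: [1.3, -0.7, -2.0]
finger_gap: 0.329
finger_force: 11.4
```

>>> arm_command:
  steps:
    - {"gripper": 32.7,"dx": 0,"dy": 0.0005,"dz": -0.001,"ax": 0,"ay": 0,"az": 0}
    - {"gripper": 32.7,"dx": 0,"dy": 0,"dz": -0.001,"ax": 0,"ay": 0,"az": 0}
    - {"gripper": 32.7,"dx": 0,"dy": 0,"dz": -0.001,"ax": 0,"ay": 0,"az": 0}
    - {"gripper": 32.7,"dx": 0,"dy": 0,"dz": 0,"ax": 0,"ay": 0,"az": 0}
    - {"gripper": 32.7,"dx": 0,"dy": 0,"dz": 0,"ax": 0,"ay": 0,"az": 0}

```text
time: 8.45
position: [586.8, 175.2, 102.6]
tool_rot: [[-0.992, -0.128, -0.0], [-0.128, 0.992, -0.0], [0.0, -0.0, -1.0]]
wrist_force: [-0.7, 0.7, -1.5]
finger_gap: 0.329
finger_force: 11.4
```

>>> arm_command:
  steps:
    - {"gripper": 32.7,"dx": 0,"dy": 0,"dz": -0.0015,"ax": 0,"ay": 0,"az": 0}
    - {"gripper": 32.7,"dx": 0,"dy": 0,"dz": -0.0015,"ax": 0,"ay": 0,"az": 0}
    - {"gripper": 32.7,"dx": 0,"dy": 0,"dz": -0.0015,"ax": 0,"ay": 0,"az": 0}
    - {"gripper": 32.7,"dx": 0,"dy": 0,"dz": -0.0015,"ax": 0,"ay": 0,"az": 0}
    - {"gripper": 32.7,"dx": 0,"dy": 0,"dz": 0,"ax": 0,"ay": 0,"az": 0}

```text
time: 8.87
position: [586.6, 175.1, 96.2]
tool_rot: [[-0.992, -0.128, -0.001], [-0.128, 0.992, -0.0], [0.001, -0.0, -1.0]]
wrist_force: [0.3, 0.6, -1.4]
finger_gap: 0.334
finger_force: 11.4
```

>>> arm_command:
  steps:
    - {"gripper": 32.7,"dx": 0,"dy": 0,"dz": -0.0015,"ax": 0,"ay": 0,"az": 0}
    - {"gripper": 32.7,"dx": 0,"dy": 0,"dz": -0.0015,"ax": 0,"ay": 0,"az": 0}
    - {"gripper": 32.7,"dx": 0,"dy": 0,"dz": -0.0015,"ax": 0,"ay": 0,"az": 0}
    - {"gripper": 32.7,"dx": 0,"dy": 0,"dz": -0.0015,"ax": 0,"ay": 0,"az": 0}
    - {"gripper": 32.7,"dx": 0,"dy": 0,"dz": 0,"ax": 0,"ay": 0,"az": 0}

```text
time: 9.28
position: [586.6, 175.1, 90.3]
tool_rot: [[-0.992, -0.128, -0.001], [-0.128, 0.992, -0.0], [0.001, -0.0, -1.0]]
wrist_force: [0.7, 0.8, -1.0]
finger_gap: 0.327
finger_force: 11.4
```

>>> arm_command:
  steps:
    - {"gripper": 32.7,"dx": 0,"dy": 0,"dz": -0.001,"ax": 0,"ay": 0,"az": 0}
    - {"gripper": 32.7,"dx": 0,"dy": 0,"dz": -0.001,"ax": 0,"ay": 0,"az": 0}
    - {"gripper": 32.7,"dx": 0,"dy": 0,"dz": -0.0005,"ax": 0,"ay": 0,"az": 0}
    - {"gripper": 32.7,"dx": 0,"dy": 0,"dz": -0.0005,"ax": 0,"ay": 0,"az": 0}
    - {"gripper": 32.7,"dx": 0,"dy": 0,"dz": 0,"ax": 0,"ay": 0,"az": 0}

```text
time: 9.7
position: [586.8, 175.2, 87.7]
tool_rot: [[-0.992, -0.128, -0.0], [-0.128, 0.992, -0.0], [0.0, -0.0, -1.0]]
wrist_force: [0.4, 0.7, -1.7]
finger_gap: 0.332
finger_force: 11.4
```

>>> arm_command:
  steps:
    - {"gripper": 32.7,"dx": 0,"dy": 0,"dz": -0.0005,"ax": 0,"ay": 0,"az": 0}
    - {"gripper": 32.7,"dx": 0,"dy": 0,"dz": -0.0005,"ax": 0,"ay": 0,"az": 0}
    - {"gripper": 32.7,"dx": 0,"dy": 0,"dz": -0.0005,"ax": 0,"ay": 0,"az": 0}
    - {"gripper": 32.7,"dx": 0,"dy": 0,"dz": 0,"ax": 0,"ay": 0,"az": 0}
    - {"gripper": 32.7,"dx": 0,"dy": 0,"dz": 0,"ax": 0,"ay": 0,"az": 0}

```text
time: 10.12
position: [587.0, 175.3, 87.2]
tool_rot: [[-0.992, -0.128, 0.0], [-0.128, 0.992, 0.0], [-0.0, 0.0, -1.0]]
wrist_force: [-3.4, 0.3, 5.8]
finger_gap: 0.329
finger_force: 11.5
```

>>> arm_command:
  steps:
    - {"gripper": 32.7,"dx": 0,"dy": 0,"dz": -0.0005,"ax": 0,"ay": 0,"az": 0}
    - {"gripper": 32.7,"dx": 0,"dy": 0,"dz": -0.0005,"ax": 0,"ay": 0,"az": 0}
    - {"gripper": 32.7,"dx": 0,"dy": 0,"dz": 0,"ax": 0,"ay": 0,"az": 0}
    - {"gripper": 32.7,"dx": 0,"dy": 0,"dz": 0,"ax": 0,"ay": 0,"az": 0}
    - {"gripper": 32.7,"dx": 0,"dy": 0,"dz": 0,"ax": 0,"ay": 0,"az": 0}

```text
time: 10.53
position: [587.1, 175.3, 87.1]
tool_rot: [[-0.992, -0.128, 0.001], [-0.128, 0.992, 0.0], [-0.001, -0.0, -1.0]]
wrist_force: [-6.9, -1.0, 12.2]
finger_gap: 0.334
finger_force: 11.6
```

Height no longer changes while the force rises to 12 N, so the shoulders are seated. Letting go.

>>> arm_command:
  steps:
    - {"gripper": 35,"dx": 0,"dy": 0,"dz": 0,"ax": 0,"ay": 0,"az": 0}
    - {"gripper": 38,"dx": 0,"dy": 0,"dz": 0,"ax": 0,"ay": 0,"az": 0}
    - {"gripper": 44,"dx": 0,"dy": 0,"dz": 0,"ax": 0,"ay": 0,"az": 0}
    - {"gripper": 60,"dx": 0,"dy": 0,"dz": 0,"ax": 0,"ay": 0,"az": 0}
    - {"gripper": 70,"dx": 0,"dy": 0,"dz": 0,"ax": 0,"ay": 0,"az": 0}

```text
time: 10.95
position: [586.8, 175.2, 85.1]
tool_rot: [[-0.992, -0.128, -0.0], [-0.128, 0.992, 0.0], [0.0, 0.0, -1.0]]
wrist_force: [-0.2, 0.4, -0.2]
finger_gap: 0.697
finger_force: 0.0
```

>>> arm_command:
  steps:
    - {"gripper": 70,"dx": 0,"dy": 0,"dz": 0.01,"ax": 0,"ay": 0,"az": 0}
    - {"gripper": 70,"dx": 0,"dy": 0,"dz": 0.03,"ax": 0,"ay": 0,"az": 0}
    - {"gripper": 70,"dx": 0,"dy": 0,"dz": 0.04,"ax": 0,"ay": 0,"az": 0}
    - {"gripper": 70,"dx": 0,"dy": 0,"dz": 0.04,"ax": 0,"ay": 0,"az": 0}
    - {"gripper": 70,"dx": 0,"dy": 0,"dz": 0,"ax": 0,"ay": 0,"az": 0}

```text
time: 11.37
position: [591.4, 176.2, 216.6]
tool_rot: [[-0.992, -0.128, 0.014], [-0.128, 0.992, 0.003], [-0.015, 0.001, -1.0]]
wrist_force: [1.8, 1.8, 3.0]
finger_gap: 0.699
finger_force: 0.0
```

```bash
python3 - <<'E'
from m import *
s=snapshot("wrist");cv2.imwrite("pics/w5.png",s["img"]);im=s["img"].astype(int)
t=snapshot("top");cv2.imwrite("pics/w5t.png",t["img"])
def px(s,p):
    c=np.array(s["attitude"]).T@(np.array(p)-s["eye"]);q=np.array(s["K"])@[c[0],-c[1],-c[2]];return q[:2]/q[2]
a=np.radians(7.4);X=np.array([np.cos(a),np.sin(a),0]);Y=np.array([-np.sin(a),np.cos(a),0])
P=np.array([586.2,175.4,0])
for z in(82,108):print(z,[np.round(px(s,P+i*28*X+j*19*Y+[0,0,z])).tolist() for i in(-1,1) for j in(-1,1)])
E
```

```text
82 [[250.0, 157.0], [294.0, 157.0], [252.0, 218.0], [293.0, 217.0]]
108 [[248.0, 163.0], [296.0, 163.0], [250.0, 229.0], [295.0, 229.0]]
```

View pics/w5.png

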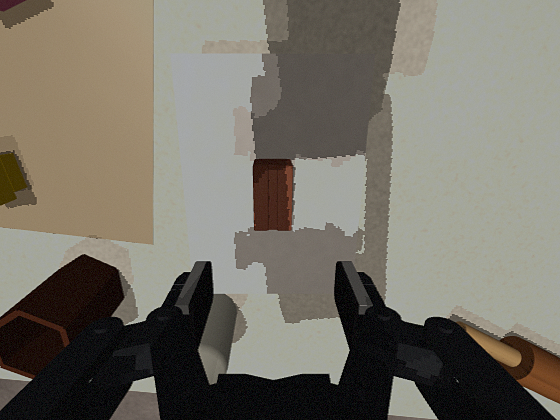

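The plug sits in the slot at columns 254–294, rows 158–231. The prediction for fully home was rows 157–229, with the sides held in by the slot, so it is home and nothing is being touched.

```bash
python3 -c "
from plant import *
print(sign_off())"
```

```text
the job is handed in; nothing more can be done
None
```

The soft plug (the first one I tried) is pressed home in the vent slot and let go; the hard plugs and bystanders were never touched, and the job is handed in (sign-off gave no verdict).

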